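Set the opened articulator up on its support leg

ROBOT

A 7-joint arm with a two-finger parallel gripper is mounted at the origin on a cart in front of the work surface, level with it; the furniture and walls round the work are solid. World frame = base frame: x ahead of the robot, y to its left, z up, the work surface at z = 0. Lengths are in m, angles in rad, forces in N, time in s.
With the tool pointing down it reaches from about 0.4 to 0.85 m from the base axis. Payload 10.4 kg.
Tool frame: the origin (TCP) lies at the very end of the fingers, on their centre line; the grasp point (between the pads) lies 19 mm behind it (manip.grip_depth is the distance from the TCP to the grasp point, in m); z points along the fingers, y is the line along which they close (so a half turn about z gives the same grasp; the last joint's range is limited). The gripper opens to 87 mm and grips with 3 to 60 N. Pads are 19 mm wide; open, the fingers measure 117 mm over their backs; the gripper's body (75 mm by 190 mm) begins 51 mm behind the grasp point.
Start: joints at [-1.332, 0.332, -0.065, 1.46, 0.022, 1.35, -0.088], TCP at [0.162, 0.604, 0.223] pointing down, gripper open.
Joint ranges: [-2.6, 2.6], [-0.5, 2.12], [-1.47, 1.34], [0.16, 2.42], [-1.27, 4.41], [0.06, 2.06], [-2.6, 2.6]. Speed limits (rad/s): [2.22, 2.22, 2.79, 2.79, 3.14, 3.14, 3.14].

INTERFACE

Orientations are given as a unit quaternion [w, x, y, z].
In Python, from cell import manip gives the robot as it stands.
- The arm moves only by the shell command python3 jog.py 'ROWS'. ROWS is rows parted by semicolons, their numbers by spaces, 1 to 12 of them, each of 7 numbers: a rotation vector rx, ry, rz in rad, then dx, dy, dz in m, then the opening from 0.0 (shut) to 1.0 (fully open); each row is the pose to reach, as a shift and turn from the pose commanded when the command began, along the tool's axes at that moment; what a row does not reach only later rows make up. A row lasts 1/12 s, in which the tool goes at most 0.0417 m and 0.125 rad, less where a joint would pass 70% of its speed; a pose out of reach is approached as far as the arm can. The fingers move at their own pace and stop on an object; the grip force is fixed at half the most. Time passes only in rows, so rows that do not move let the fingers close. It prints the time, the measured TCP pose, the force, the opening and the grip force at its end.
- manip.get_obs(): the state, without advancing time (a new reading comes with each control period).
- manip.capture(name): name is "side" or "top" or "wrist"; returns the picture (480x640x3 uint8, red, green, blue); there is no depth.
- manip.camera_model(name): a dict with "fx", "fy", "cx", "cy" (pixels), "R" (3x3) and "t" (3): a world point X has camera coordinates R X + t; the wrist camera has in their place "hand_eye" (4x4, takes a point from camera to tool coordinates, whose origin is the TCP and whose axes are the flange's). Camera axes: x right, y down, z forward; pixel columns grow to the right and rows downward; lengths in m; the calibration is good to about 2 mm. A picture is of the moment at which its call begins: read the wrist's pose just before it. camera_model takes no time and is no camera call.
- manip.sign_off(): hands the job in; it is judged then, once.
The state is a dict: "time_s": time; "qpos": joint angles; "dq": joint speeds; "joint_efforts": joint torques, N m; "tcp_pos": TCP position; "eef_rot": TCP orientation; "contact_force": force on the tool from outside, world axes, zero at the start; "wrist_torque": the same for the moment, N m; "gripper_width": opening from 0.0 (shut) to 1.0 (fully open); "gripper_force": force on a finger pad.
Only numpy, scipy, OpenCV 4.12 (cv2) and the standard library are available. Lean on these libraries where they do the work, as an engineer would, in place of code of your own. Each camera call takes 0.05 s, during which the arm holds its last target. There are 200 camera calls.

TASK

The articulator on the bench plate stands open, with its upper bow tipped up and the support leg dangling from the back of the bow. Swing the leg out until it clicks home and stays out by itself, let go of it, then tip the bow gently back until the leg's rubber foot bar stands on the plate. Leave the dropper bottle, the blue-lidded putty tub and the jaw model beside it where they are.

Things in the scene. Friction and masses are not known exactly. Their poses are not given: they have to be found in the camera images.
- articulator: yellowish hinge articulator with two stone casts, fixed on an aluminium bench plate 280x116 mm (x = -62 to 218 mm, fixed to the worktop). Origin: middle of the lower frame's underside, on the plate's top face, 8 mm above the worktop. z up; +x to its back, where two hinge posts stand (x 48 to 56, y +-26 to +-34, up to z 68 mm) and the plate runs on; y parallel to the hinge
- articulator_upper (a joint): hinge of the upper bow, about the articulator's +y at bow_hinge. 0 = closed, bow level towards the front (-x); 1.57 = straight up; more = leaning over the back. A stiff friction hinge (0.45 N m, 4 to 5 N at the bow's end): the bow stays where it is put. With the leg home, the foot bar meets the plate at about 2.84
- support_leg (a joint): hinge of the leg on the bow's back, about leg_pivot, parallel to y. 0 = folded along the bow towards the hinge, grows as it swings out; 1.83 = end stop. A spring click is passed at about 1.57 (resistance from 1.2 on, some 2.5 N at the foot bar): past it the leg snaps to the stop and stays, short of it it falls back and dangles. Over 4 N against the stop drags the bow up
- bow_hinge (a point): middle of the bow's hinge line, 52 mm behind (+x) and 74 mm above the articulator's origin
- leg_pivot (a point): middle of the leg's pivot, 92 mm from the hinge along the bow and 14 mm off the hinge line on the bow's back side. Its steel bracket, 24x36 mm, stands 16 mm off the bow's back face
- foot_bar (a point): middle of the leg's foot bar: black rubber-covered round bar 13 mm thick, 48 mm long, parallel to the hinge, its flat ends 24 mm either side of this point, 96 mm from leg_pivot. Can be pinched by its ends. Two steel arms 4.5 mm wide and 8 mm deep, 16.5 mm either side of the middle, join it to the pivot
- bow_end (a point): middle of the bow plate's free end edge. The bow is 50 mm wide, 5 mm thick, from 8 to 108 mm from the hinge; the hinge line lies 2 mm inside its cast-side face. That face looks to the front when the bow is up; the upper cast sits on it 29 to 79 mm from the hinge and stands out up to 29 mm; from 80 to 108 mm it is bare
- dropper: brown glass dropper bottle with black teat, 34 mm wide, 102 mm tall, standing beside the articulator; origin at the middle of its underside. A bystander
- putty_tub: white putty tub with blue lid, 61 mm wide, 48 mm tall; origin at the middle of its underside. A bystander
- lower_jaw: pink jaw model with white teeth, 59x70x22 mm; origin at the middle of its underside. A bystander

How it is judged:
On the way:
1. the leg is swung out past its click, let go, and stays out while the bow still stands up (value of joint support_leg above 1.75 rad and value of joint articulator_upper below 2.4 rad and contact force between the fingers and articulator below 0.2 N), for 0.3 s.
At the end, for the whole second after the job is handed in: The leg is home in its detent (joint above 1.75), the bow is laid back with the foot bar standing on the bench plate (its centre less than 17.2 mm above the worktop, i.e. within 2.6 mm of touching), everything at rest and let go (value of joint support_leg above 1.75 rad and height (world z) of foot_bar below 0.0172 m and value of joint articulator_upper above 2.7 rad and velocity of joint articulator_upper between -0.02 and 0.02 rad/s and contact force between the fingers and articulator below 0.2 N).
It fails at once if the bow is dropped or slammed (turns faster than 3 rad/s) (velocity of joint articulator_upper above 3 rad/s or velocity of joint articulator_upper below -3 rad/s).
It fails at once if a bystander is shifted by more than 25 mm or tipped over (distance of any of dropper, putty_tub, lower_jaw from where it was at the start of the episode above 0.025 m or angle between dropper's own z axis and vertical above 0.5 rad).
It also fails if it takes over 56 s, if anything falls off the work surface, if the arm or the gripper's body presses on something with over 40 N, if the wrist force passes 120 N, or if a joint passes its speed limit or range.

## Working session

There is one attempt and no reset: what is moved stays moved. The work goes in short steps, Python scripts to look and compute and a shell command to move; the robot and the scene stay as the last step left them, time stands still between calls to the robot, and variables do not carry over. Pictures are saved under pics/ and viewed, at most 10 in all, crops included, and the job is handed in when it is done.

```bash
ls; mkdir -p pics; python3 - <<'E'
from cell import manip
import cv2,numpy as np
o=manip.get_obs();print(o)
for n in("side","top"):
    im=manip.capture(n);cv2.imwrite(f"pics/{n}0.png",im[:,:,::-1])
    c=manip.camera_model(n);print(n,{k:np.round(v,4).tolist() for k,v in c.items()})
print(manip.camera_model("wrist"))
a=cv2.imread("pics/side0.png");b=cv2.imread("pics/top0.png")
E
```

```text
cell.py
jog.py
pics
{'time_s': 0.0, 'qpos': array([-1.33161344,  0.33284004, -0.06472905,  1.46095261,  0.02159576,
        1.34989418, -0.08847704]), 'dq': array([-2.40644378e-05, -1.28131306e-03,  2.13542988e-03, -6.72181328e-04,
       -8.11847852e-04, -8.39746508e-04, -1.07848834e-03]), 'joint_efforts': array([ 1.01991063e-04, -6.23263764e+01,  2.46049563e-02, -3.89904070e+01,
       -6.14068843e-02,  3.96992743e-02,  1.32285600e-04]), 'tcp_pos': array([0.16163839, 0.60333176, 0.2217685 ]), 'eef_rot': array([-6.52369792e-05,  1.30482923e-01,  9.91450310e-01, -6.96289906e-04]), 'contact_force': array([0.27611638, 0.05900476, 0.20636589]), 'wrist_torque': array([-0.03594803,  0.00387274,  0.00235605]), 'gripper_force': 0.0, 'gripper_width': 1.0011141207505094}
side {'fx': 450.5176, 'fy': 450.5176, 'cx': 320.5478, 'cy': 239.022, 'R': [[-0.7074, -0.7067, 0.0117], [-0.4627, 0.4505, -0.7635], [0.5343, -0.5455, -0.6457]], 't': [0.4473, 0.3678, 0.5561]}
top {'fx': 605.6807, 'fy': 605.6807, 'cx': 314.868, 'cy': 232.0772, 'R': [[-0.0087, -0.9996, -0.0267], [-0.9888, 0.0126, -0.149], [0.1493, 0.0251, -0.9885]], 't': [0.0228, 0.6545, 0.8911]}
{'fx': 427.30357660531126, 'fy': 427.30357660531126, 'cx': 316.59808934836127, 'cy': 234.70615612422785, 'hand_eye': array([[ 1.68308994e-03, -9.55778626e-01, -2.94082277e-01,
         8.13050437e-02],
       [ 9.99998167e-01,  1.87712915e-03, -3.77557816e-04,
        -3.22937565e-04],
       [ 9.12892105e-04, -2.94081102e-01,  9.55780033e-01,
        -1.61382850e-01],
       [ 0.00000000e+00,  0.00000000e+00,  0.00000000e+00,
         1.00000000e+00]])}
```

View pics/side0.png

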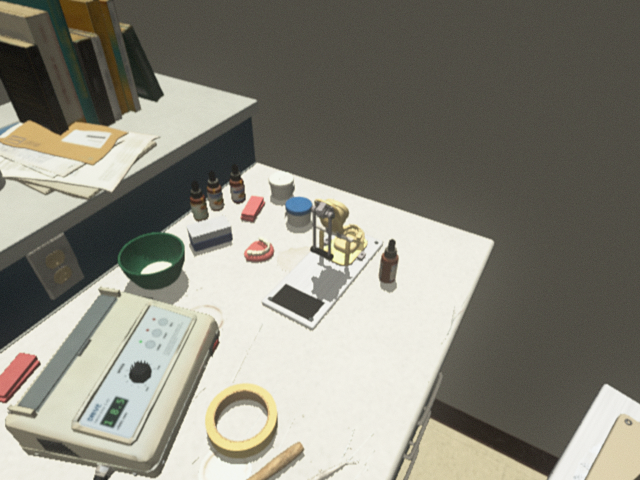

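View pics/top0.png

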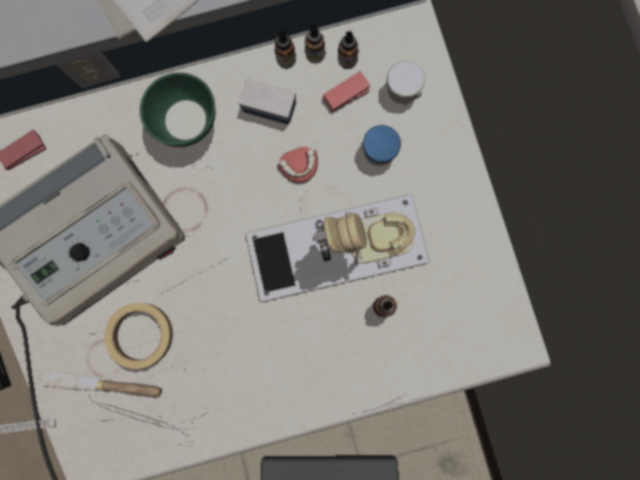

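Side: articulator near (335,230), foot bar about (322,252), tub (299,210), jaw (259,250), dropper (389,262). Top: plate corners about (248,235), (412,197), (428,262), (262,300), with the back (black mat) to the left. Enlarging next.

```bash
cat > h.py <<'E'
import numpy as np,cv2
from cell import manip
from scipy.spatial.transform import Rotation as Rot
def ray(c,u,v):
    d=c["R"].T@np.array([(u-c["cx"])/c["fx"],(v-c["cy"])/c["fy"],1.]);return -c["R"].T@c["t"],d
def onz(n,u,v,z):
    o,d=ray(manip.camera_model(n),u,v);return o+d*(z-o[2])/d[2]
def tri(p,q):
    A=[];b=[]
    for n,(u,v) in(("top",p),("side",q)):
        o,d=ray(manip.camera_model(n),u,v);d/=np.linalg.norm(d);P=np.eye(3)-np.outer(d,d);A.append(P);b.append(P@o)
    return np.linalg.lstsq(np.vstack(A),np.hstack(b),rcond=None)[0]
def proj(n,X):
    c=manip.camera_model(n);p=c["R"]@X+c["t"];return np.array([c["fx"]*p[0]/p[2]+c["cx"],c["fy"]*p[1]/p[2]+c["cy"]])
def tool():
    o=manip.get_obs();w,x,y,z=o["eef_rot"];return o["tcp_pos"],Rot.from_quat([x,y,z,w])
E
python3 - <<'E'
from h import *
a=cv2.imread("pics/side0.png");b=cv2.imread("pics/top0.png")
A=cv2.resize(a[180:340,250:410],(600,600),interpolation=cv2.INTER_CUBIC)
B=cv2.resize(b[180:310,240:440],(800,520),interpolation=cv2.INTER_CUBIC)
cv2.imwrite("pics/sc.png",A);cv2.imwrite("pics/tc.png",B)
for p in((248,235),(412,197),(428,262),(262,300)):print(onz("top",*p,.008).round(4))
E
```

```text
[0.6575 0.1256 0.008 ]
[ 0.7167 -0.1419  0.008 ]
[ 0.6102 -0.164   0.008 ]
[0.5522 0.1023 0.008 ]
```

View pics/sc.png

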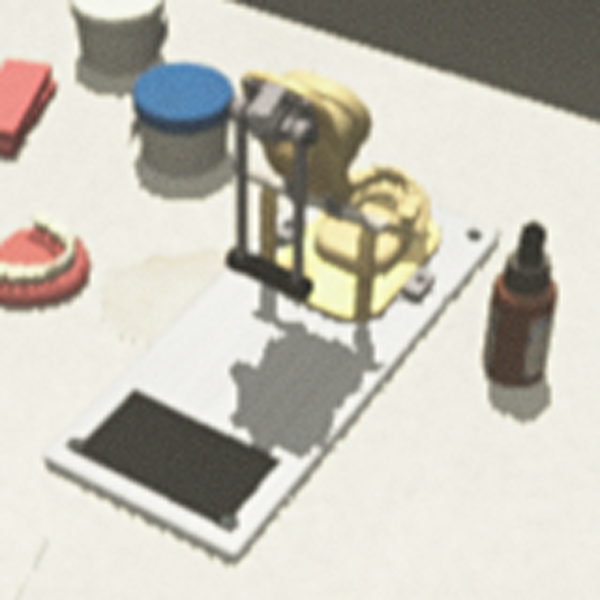

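View pics/tc.png

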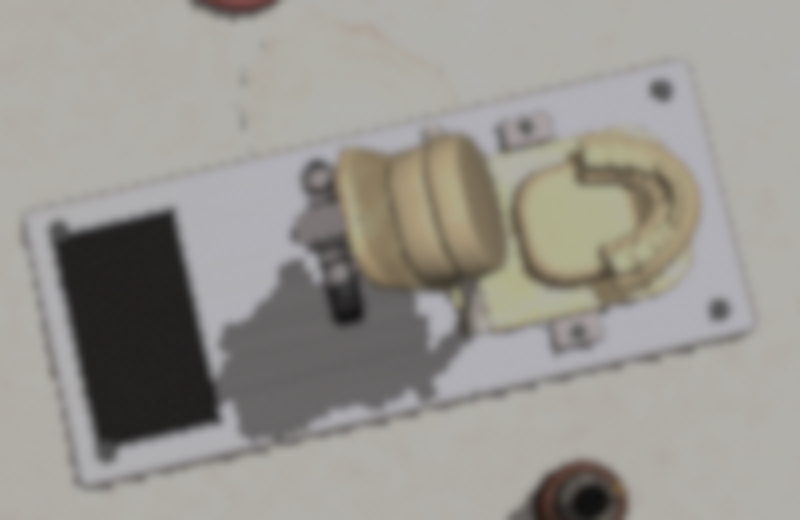

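Side crop: foot bar from (230,260) to (310,290), pivot bracket about (275,118), posts' tops about (270,195) and (368,235). Top crop: plate corners (25,213), (690,62), (755,330), (85,487); bow is up, teat of the dropper at (590,497).

```bash
cat >> h.py <<'E'
def frame():
    P=[onz("top",240+u/4-.0,180+v/4,.008) for u,v in((25,213),(690,62),(755,330),(85,487))]
    B=(P[0]+P[3])/2;F=(P[1]+P[2])/2
    ex=(B-F);L=np.linalg.norm(ex);ex/=L;ey=np.cross([0,0,1],ex)
    C=(B+F)/2;O=C-ex*.078
    return O,ex,ey,L,[np.linalg.norm(P[0]-P[3]),np.linalg.norm(P[1]-P[2])]
def loc(X,f): O,ex,ey=f[:3];d=X-O;return np.array([d@ex,d@ey,d[2]])
def wor(p,f): O,ex,ey=f[:3];return O+ex*p[0]+ey*p[1]+np.array([0,0,p[2]])
def onsym(n,u,v,f,y=0):
    o,d=ray(manip.camera_model(n),u,v);ey=f[2];return o+d*((f[0]-o)@ey+y)/(d@ey)
def chain(th,ph):
    D=np.array([-np.cos(th),0,np.sin(th)]);N=np.array([np.sin(th),0,np.cos(th)])
    pv=np.array([.052,0,.074])+.092*D+.014*N
    return pv,pv+.096*(-np.cos(ph)*D+np.sin(ph)*N),np.array([.052,0,.074])+.108*D
E
python3 - <<'E'
from h import *
f=frame();print(f,"yaw",np.arctan2(f[1][1],f[1][0]))
s=lambda u,v:(250+u*160/600,180+v*160/600)
for nm,p in(("foot",(270,275)),("piv",(275,118)),):
    print(nm,loc(onsym("side",*s(*p),f),f).round(4))
for y,p in((-.03,(368,235)),(.03,(270,195)),(.024,(310,290)),(-.024,(230,260)),(-.024,(310,290)),(.024,(230,260))):print(y,loc(onsym("side",*s(*p),f,y),f).round(4))
for th in(1.4,1.5,1.6,1.7,1.8):print(th,[x.round(4) for x in chain(th,th-1.57)[:3]])
print("drop",onz("top",386,305,.1),"tub",onz("top",381,145,.048),"jaw",onz("top",299,164,.02))
E
```

```text
(array([ 0.6513532 , -0.09518744,  0.008     ]), array([-0.21460468,  0.97670099,  0.        ]), array([-0.97670099, -0.21460468,  0.        ]), np.float64(0.2764260301955863), [np.float64(0.1137527449770913), np.float64(0.11208702447029403)]) yaw 1.7870833862176059
foot [ 0.0962 -0.      0.0553]
piv [0.0943 0.     0.1529]
-0.03 [-0.0659 -0.03   -0.0486]
0.03 [0.1459 0.03   0.1551]
0.024 [0.0968 0.024  0.0577]
-0.024 [ 0.0965 -0.024   0.054 ]
-0.024 [ 0.0133 -0.024  -0.0307]
0.024 [0.1689 0.024  0.1309]
1.4 [array([0.0502, 0.    , 0.167 ]), array([0.0502, 0.    , 0.071 ]), array([0.0336, 0.    , 0.1804])]
1.5 [array([0.0595, 0.    , 0.1668]), array([0.0595, 0.    , 0.0708]), array([0.0444, 0.    , 0.1817])]
1.6 [array([0.0687, 0.    , 0.1656]), array([0.0688, 0.    , 0.0696]), array([0.0552, 0.    , 0.182 ])]
1.7 [array([0.0777, 0.    , 0.1634]), array([0.0778, 0.    , 0.0674]), array([0.0659, 0.    , 0.1811])]
1.8 [array([0.0865, 0.    , 0.1604]), array([0.0866, 0.    , 0.0644]), array([0.0765, 0.    , 0.1792])]
drop [ 0.53975429 -0.08685952  0.1       ] tub [ 0.79310696 -0.09022247  0.048     ] jaw [0.77171375 0.04142694 0.02      ]
```

```bash
cat >> h.py <<'E'
def delta(Rt,G,back=0,off=.019):
    """rows: rotvec + tool-axis shift so that grasp point (off behind TCP) reaches world G, retreated by back"""
    p,R=tool();T=np.array(G)+Rt.as_matrix()[:,2]*(off-back)
    return (R.inv()*Rt).as_rotvec().round(3),R.inv().apply(T-p).round(4),T.round(4)
def tilt(t,f):
    z=-f[1]*np.sin(t)-np.array([0,0,np.cos(t)]);y=-f[2];return Rot.from_matrix(np.c_[np.cross(y,z),y,z])
E
python3 - <<'E'
from h import *
f=frame()
for p,q in(((327,258.7),(332.5,257)),):print("foot+y end tri",loc(tri(p,q),f))
for p in((.0963,.024,.056),(.0963,-.024,.056),(.0935,.018,.155),(.0935,-.018,.155)):
    t=proj("top",wor(p,f));print(p,(t-[240,180])*4,(proj("side",wor(p,f))-[250,180])*3.75)
F=wor((.0963,0,.056),f);print("F",F)
print(delta(tilt(0.7,f),F+[0,0,.15],.1))
E
```

```text
foot+y end tri [0.09799878 0.02157997 0.05868141]
(0.0963, 0.024, 0.056) [357.70930372 325.62152415] [310.46697445 291.84667958]
(0.0963, -0.024, 0.056) [329.23066356 203.70334372] [230.1690087  256.84107746]
(0.0935, 0.018, 0.155) [360.87783633 277.06045262] [308.81190076 126.26728296]
(0.0935, -0.018, 0.155) [336.94709092 175.02094957] [243.74491214 100.9135502 ]
F [ 0.63068677 -0.00113114  0.064     ]
(array([ 0.381, -0.627,  1.046]), array([-0.5855, -0.4163, -0.0535]), array([0.6195, 0.0498, 0.276 ]))
```

```bash
python3 jog.py '0 0 0 0 0 -.06 1;0 0 0 0 0 -.12 1;0 0 .1 -.03 -.02 -.12 1;0 0 .2 -.06 -.04 -.12 1;0 0 .3 -.09 -.06 -.12 1;0 0 .4 -.12 -.08 -.12 1;0 0 .5 -.15 -.1 -.12 1;0 0 .6 -.18 -.12 -.12 1;0 0 .7 -.21 -.14 -.12 1;0 0 .8 -.24 -.16 -.12 1;0 0 .9 -.27 -.18 -.12 1;0 0 1 -.3 -.21 -.12 1'; python3 - <<'E'
from h import *
f=frame();F=wor((.099,0,.0585),f)
print(manip.get_obs()["qpos"].round(3));print(delta(tilt(0.7,f),F+[0,0,.15],.1))
E
```

```text
time_s: 1.1
tcp_pos: [0.3974, 0.3232, 0.3419]
eef_rot: [-0.0, 0.591, 0.806, -0.0]
contact_force: [1.3, -0.5, 0.1]
gripper_width: 0.999
gripper_force: 0.0
[-1.01   0.036  0.247  1.562 -0.009  1.545 -0.458]
(array([ 0.031, -0.699,  0.086]), array([-0.3248,  0.1299,  0.0634]), array([0.6189, 0.0525, 0.2785]))
```

```bash
python3 jog.py '0 0 .08 -.04 .016 0 1;0 0 .08 -.08 .032 0 1;0 0 .08 -.12 .048 0 1;0 -.1 .08 -.16 .064 0 1;.01 -.2 .08 -.2 .08 0 1;.01 -.3 .08 -.24 .096 0 1;.02 -.4 .08 -.28 .112 0 1;.02 -.5 .08 -.3 .12 .02 1;.03 -.6 .08 -.325 .13 .04 1;.031 -.7 .086 -.325 .13 .063 1;.031 -.7 .086 -.325 .13 .063 1;.031 -.7 .086 -.325 .13 .063 1'; python3 - <<'E'
from h import *
f=frame();F=wor((.099,0,.0585),f)
print(manip.get_obs()["qpos"].round(3));print(delta(tilt(0.7,f),F,.1))
p,R=tool();im=manip.capture("wrist");cv2.imwrite("pics/w1.png",im[:,:,::-1]);print(p,R.as_quat())
E
```

```text
time_s: 2.1
tcp_pos: [0.6185, 0.0555, 0.2777]
eef_rot: [0.266, 0.586, 0.734, -0.216]
contact_force: [-0.6, -0.3, 0.3]
gripper_width: 0.998
gripper_force: 0.0
[-0.881  0.385  0.468  1.499  0.513  1.476 -0.303]
(array([ 0.   , -0.   ,  0.007]), array([0.0938, 0.0004, 0.1161]), array([0.6189, 0.0525, 0.1285]))
[0.61849406 0.05547729 0.277717  ] [ 0.58590079  0.73434924 -0.21559247  0.26640448]
```

View pics/w1.png

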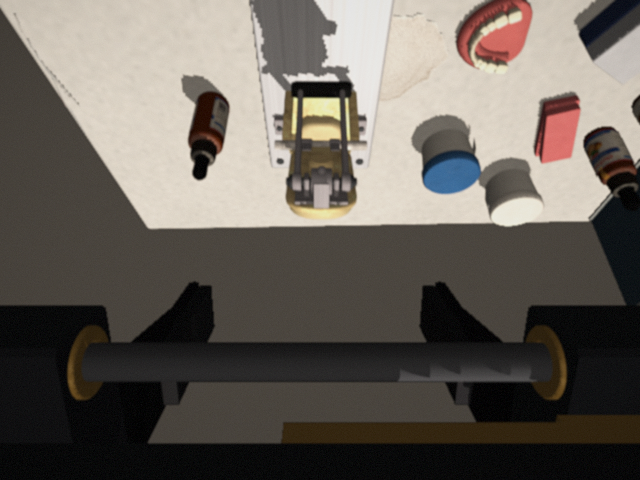

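The wrist view shows the foot bar as a dark bar from (291,89) to (357,89), pivot around (322,188), fingertips at (205,290) and (430,290); nothing is in the way.

```bash
cat >> h.py <<'E'
def wray(u,v,p,R):
    c=manip.camera_model("wrist");H=c["hand_eye"];d=H[:3,:3]@np.array([(u-c["cx"])/c["fx"],(v-c["cy"])/c["fy"],1.])
    return p+R.apply(H[:3,3]),R.apply(d/np.linalg.norm(d))
def meet(rs):
    A=[];b=[]
    for o,d in rs:
        d=d/np.linalg.norm(d);P=np.eye(3)-np.outer(d,d);A.append(P);b.append(P@o)
    x,r,_,_=np.linalg.lstsq(np.vstack(A),np.hstack(b),rcond=None);return x,r**.5
E
python3 - <<'E'
from h import *
f=frame();p,R=tool();c=manip.camera_model("side");ct=manip.camera_model("top")
s=lambda u,v:(250+u/3.75,180+v/3.75)
for w,q in(((324,89),(270,275)),((291,89),(310,291)),((357,89),(230,258))):
    x,r=meet([wray(*w,p,R),ray(c,*s(*q))]);print("foot",x.round(4),loc(x,f).round(4),r)
x,r=meet([wray(322,186,p,R),ray(c,*s(273,115))]);print("piv",loc(x,f).round(4),r)
F=wor((.099,0,.0585),f);print(F);print(delta(tilt(0.7,f),F,.03))
print(delta(tilt(0.7,f),F,.1))
E
```

```text
foot [ 0.641  -0.0128  0.0505] [ 0.0826 -0.0076  0.0425] [0.00155175]
foot [ 0.613  -0.0132  0.0577] [0.0883 0.0199 0.0497] [0.00173592]
foot [ 0.6703 -0.0122  0.0437] [ 0.077  -0.0363  0.0357] [0.00104967]
piv [ 0.0872 -0.0048  0.1507] [0.00288526]
[0.63010734 0.00150596 0.0665    ]
(array([ 0.003, -0.002,  0.003]), array([ 0.096 , -0.0011,  0.1874]), array([0.6286, 0.0084, 0.0749]))
(array([ 0.003, -0.002,  0.003]), array([ 0.0962, -0.0009,  0.1174]), array([0.6189, 0.0525, 0.1285]))
```

```bash
python3 jog.py '0 0 0 .03 0 .03 1;0 0 0 .05 0 .06 1;0 0 0 .07 0 .08 1;0 0 0 .09 0 .11 1;0 0 0 .096 -.001 .117 1;0 0 0 .096 -.001 .117 1;0 0 0 .096 -.001 .117 1;0 0 0 .096 -.001 .117 1'; python3 - <<'E'
from h import *
p,R=tool();im=manip.capture("wrist");cv2.imwrite("pics/w2.png",im[:,:,::-1]);np.savez("w2.npz",p=p,q=R.as_quat());print(p,manip.get_obs()["dq"].round(3))
E
```

```text
time_s: 2.82
tcp_pos: [0.6205, 0.052, 0.1313]
eef_rot: [0.268, 0.588, 0.733, -0.212]
contact_force: [0.1, 0.2, 0.7]
gripper_width: 1.001
gripper_force: 0.0
[0.62054127 0.0520467  0.13131551] [-0.003  0.007 -0.003  0.009 -0.001 -0.008 -0.005]
```

View pics/w2.png

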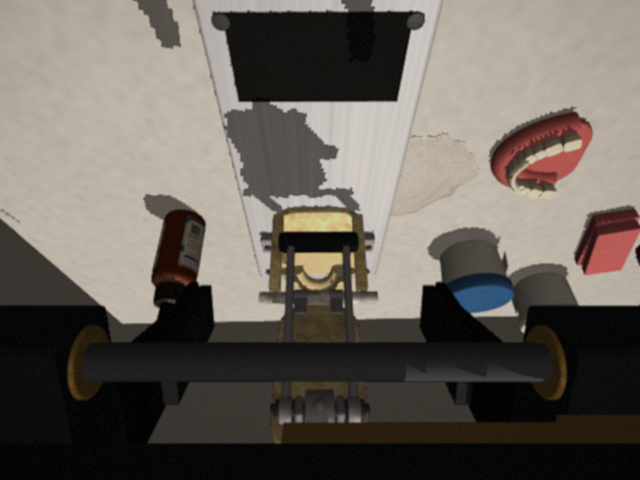

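Foot bar spans (279,241)–(358,241), centred between the fingertips (212 / 422); pivot row at v≈408, plate edges symmetric around u≈320.

```bash
python3 - <<'E'
from h import *
f=frame();s=lambda u,v:(250+u/3.75,180+v/3.75)
d=np.load("w2.npz");p=d["p"];R=Rot.from_quat(d["q"])
o,dr=wray(318.5,241,p,R);H=manip.camera_model("wrist")["hand_eye"]
zc=R.apply(H[:3,2]);dep=.048*427.3/79
X=o+dr*dep/(dr@zc);print("size",X,loc(X,f))
a,b=wray(318.5,408,p,R);dp=a+b*((f[0]-a)@f[1]+.096)/(b@f[1]);print("pivot on x=.096",loc(dp,f))
r1=wray(324,89,np.array([0.61849406,0.05547729,0.277717]),Rot.from_quat([0.58590079,0.73434924,-0.21559247,0.26640448]))
X2,e=meet([r1,(o,dr)]);print("w1w2",X2,loc(X2,f),e)
X3,e=meet([(o,dr),ray(manip.camera_model("top"),240+345/4,180+318/4)]);
oe,de=wray(279,241,p,R);X3,e=meet([(oe,de),ray(manip.camera_model("top"),240+345/4,180+312/4)]);print("w+top, +y end",X3,loc(X3,f),e)
X4,e=meet([(o,dr),ray(manip.camera_model("side"),*s(270,275))]);print("w+side",loc(X4,f),e)
for u,v in((229,103-1),(396,101)):
    o2,d2=wray(u,v,p,R);Y=o2+d2*(.008-o2[2])/d2[2];print("mat",Y,loc(Y,f))
for u,v in((178,422),(218,422)): pass
print("mat top",[loc(onz("top",240+u/4,180+v/4,.008),f).round(4) for u,v in((175,210),(218,420))])
print(R.inv().apply(X-p))
E
```

```text
size [ 6.33734889e-01 -3.95396637e-04  6.50321094e-02] [ 0.09636446 -0.00313499  0.05703211]
pivot on x=.096 [ 0.096      -0.00255211  0.15266159]
w1w2 [ 0.63520707 -0.00156583  0.06415233] [ 0.09490536 -0.00432169  0.05615233] [0.00165405]
w+top, +y end [ 0.61096693 -0.00161027  0.06755308] [0.100064   0.01936322 0.05955308] [0.00160676]
w+side [ 0.09273598 -0.00245549  0.0533643 ] [0.00197697]
mat [0.57179768 0.04473695 0.008     ] [1.53737278e-01 4.76735303e-02 2.77555756e-17]
mat [0.6639644  0.06583715 0.008     ] [ 1.54566461e-01 -4.68740010e-02 -2.77555756e-17]
mat top [array([ 0.1567, -0.0442,  0.    ]), array([0.1583, 0.0428, 0.    ])]
[0.00125783 0.00117656 0.08552642]
```

```bash
python3 jog.py '0 0 0 0 .001 .03 1;0 0 0 .001 .001 .06 1;0 0 0 .001 .001 .085 1;0 0 0 .001 .001 .1 1;0 0 0 .001 .001 .1 1;0 0 0 .001 .001 .1 .62;0 0 0 .001 .001 .1 .6;0 0 0 .001 .001 .1 .6'; python3 - <<'E'
from h import *
o=manip.get_obs();print(o["contact_force"],o["tcp_pos"],o["gripper_width"])
f=frame();p,R=tool();g=p-.019*R.apply([0,0,1]);print("grasp loc",loc(g,f))
for n in("wrist","side"):
    im=manip.capture(n)[:,:,::-1]
    if n=="side":im=cv2.resize(im[140:300,250:410],(480,480),interpolation=cv2.INTER_CUBIC);S=im
    else:W=cv2.resize(im[100:420,100:540],(320,233))
S[:233,-0+160:]=W if False else S[:233,160:]
cv2.imwrite("pics/g1.png",np.hstack([S,cv2.copyMakeBorder(W,0,247,0,0,cv2.BORDER_CONSTANT)]))
E
```

```text
time_s: 3.53
tcp_pos: [0.6349, -0.0085, 0.0525]
eef_rot: [0.268, 0.587, 0.733, -0.213]
contact_force: [0.2, -0.8, 0.3]
gripper_width: 0.853
gripper_force: 0.0
[ 0.16877119 -0.79904847  0.3069108 ] [ 0.63488904 -0.00849259  0.052543  ] 0.8525071532593479
grasp loc [ 0.10043592 -0.00242331  0.05908514]
```

View pics/g1.png

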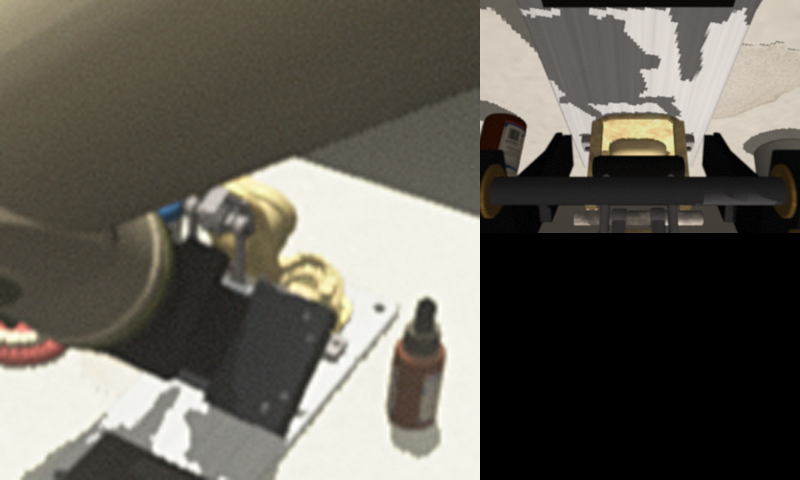

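The wrist part shows the bar (593–688, v≈160) centred between the fingertips (575 / 705), still closing; the arm is clear of the dropper. Closing.

```bash
python3 jog.py '0 0 0 0 0 0 .5;0 0 0 0 0 0 .5;0 0 0 0 0 0 .5;0 0 0 0 0 0 .5;0 0 0 0 0 0 .5;0 0 0 0 0 0 .5;0 0 0 0 0 0 .5;0 0 0 0 0 0 .5'
```

```text
time_s: 4.3
tcp_pos: [0.6351, -0.0092, 0.0512]
eef_rot: [0.268, 0.587, 0.733, -0.213]
contact_force: [5.9, 0.9, -3.0]
gripper_width: 0.548
gripper_force: 30.0
```

```bash
cat >> h.py <<'E'
def arc(ps,t0=.7,r=.096,g=.019,ps0=0):
    for ps in ps:
        dG=r*np.array([np.sin(ps)-np.sin(ps0),np.cos(ps0)-np.cos(ps)]);z=lambda t:np.array([-np.sin(t),-np.cos(t)])
        d=dG+g*(z(t0-(ps-ps0))-z(t0));x0=np.array([np.cos(t0),-np.sin(t0)])
        print(f"{ps:.2f}: 0 {ps-ps0:.3f} 0 {d@x0:.4f} 0 {d@z(t0):.4f}")
E
python3 -c "
from h import *
arc(np.arange(.08,.9,.08),g=.017)"
```

```text
0.08: 0 0.080 0 0.0070 0 -0.0052
0.16: 0 0.160 0 0.0136 0 -0.0110
0.24: 0 0.240 0 0.0197 0 -0.0173
0.32: 0 0.320 0 0.0253 0 -0.0240
0.40: 0 0.400 0 0.0303 0 -0.0312
0.48: 0 0.480 0 0.0348 0 -0.0388
0.56: 0 0.560 0 0.0386 0 -0.0467
0.64: 0 0.640 0 0.0418 0 -0.0548
0.72: 0 0.720 0 0.0443 0 -0.0632
0.80: 0 0.800 0 0.0461 0 -0.0718
0.88: 0 0.880 0 0.0473 0 -0.0805
```

```bash
python3 jog.py '0 .08 0 .007 0 -.0052 .5;0 .16 0 .0136 0 -.011 .5;0 .24 0 .0197 0 -.0173 .5;0 .32 0 .0253 0 -.024 .5;0 .4 0 .0303 0 -.0312 .5;0 .48 0 .0348 0 -.0388 .5;0 .56 0 .0386 0 -.0467 .5;0 .64 0 .0418 0 -.0548 .5;0 .72 0 .0443 0 -.0632 .5;0 .72 0 .0443 0 -.0632 .5;0 .72 0 .0443 0 -.0632 .5'; python3 - <<'E'
from h import *
f=frame();p,R=tool();g=p-.017*R.apply([0,0,1]);print("grasp loc",loc(g,f))
arc([.8,.88,.94,1.0,1.06,1.12,1.18,1.24,1.3,1.36,1.42],t0=-.02,g=.017,ps0=.72)
E
```

```text
time_s: 5.22
tcp_pos: [0.6195, 0.0614, 0.0722]
eef_rot: [-0.006, 0.626, 0.78, 0.008]
contact_force: [4.5, -1.7, 3.6]
gripper_width: 0.54
gripper_force: 30.0
grasp loc [ 0.15942278 -0.00243476  0.08115472]
0.80: 0 0.080 0 0.0070 0 -0.0052
0.88: 0 0.160 0 0.0136 0 -0.0110
0.94: 0 0.220 0 0.0182 0 -0.0157
1.00: 0 0.280 0 0.0226 0 -0.0206
1.06: 0 0.340 0 0.0266 0 -0.0258
1.12: 0 0.400 0 0.0303 0 -0.0312
1.18: 0 0.460 0 0.0337 0 -0.0369
1.24: 0 0.520 0 0.0368 0 -0.0427
1.30: 0 0.580 0 0.0394 0 -0.0487
1.36: 0 0.640 0 0.0418 0 -0.0548
1.42: 0 0.700 0 0.0437 0 -0.0611
```

```bash
python3 jog.py '0 .08 0 .007 0 -.0052 .5;0 .16 0 .0136 0 -.011 .5;0 .22 0 .0182 0 -.0157 .5;0 .28 0 .0226 0 -.0206 .5;0 .34 0 .0266 0 -.0258 .5;0 .4 0 .0303 0 -.0312 .5;0 .46 0 .0337 0 -.0369 .5;0 .52 0 .0368 0 -.0427 .5;0 .58 0 .0394 0 -.0487 .5;0 .58 0 .0394 0 -.0487 .5;0 .58 0 .0394 0 -.0487 .5'; python3 - <<'E'
from h import *
f=frame();p,R=tool();g=p-.017*R.apply([0,0,1]);print("grasp loc",loc(g,f))
im=manip.capture("wrist")[:,:,::-1];s=manip.capture("side")[100:340,200:440,::-1]
cv2.imwrite("pics/a1.png",np.hstack([cv2.resize(im,(400,300)),cv2.resize(s,(300,300),interpolation=cv2.INTER_CUBIC)]))
E
```

```text
time_s: 6.13
tcp_pos: [0.6107, 0.0995, 0.1208]
eef_rot: [-0.229, 0.598, 0.745, 0.186]
contact_force: [6.2, -0.2, 2.0]
gripper_width: 0.541
gripper_force: 30.0
grasp loc [ 0.1892575  -0.00208767  0.12682058]
```

View pics/a1.png

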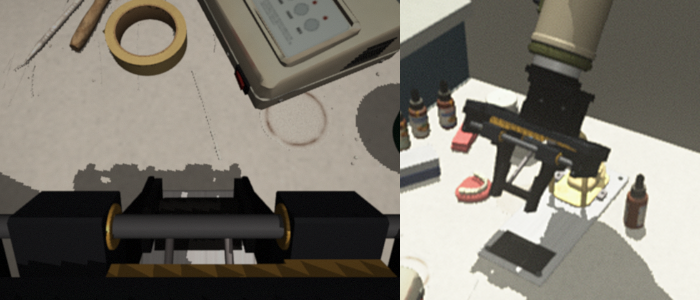

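The wrist half shows the bar still between the fingers (150–245, v≈185) and both leg arms running up to the gripper; side half shows the leg almost horizontal. Grasp point corresponds to ≈1.28 rad of swing; nudging further.

```bash
python3 jog.py '0 .03 0 .002 0 -.003 .5;0 .06 0 .0034 0 -.006 .5;0 .09 0 .0044 0 -.009 .5;0 .12 0 .005 0 -.012 .5;0 .12 0 .005 0 -.012 .5;0 .12 0 .005 0 -.012 .5'; python3 - <<'E'
from h import *
f=frame();p,R=tool();g=p-.017*R.apply([0,0,1]);print("grasp loc",loc(g,f),R.as_matrix().round(2))
E
```

```text
time_s: 6.73
tcp_pos: [0.6107, 0.0986, 0.1338]
eef_rot: [-0.275, 0.585, 0.73, 0.222]
contact_force: [4.4, 5.4, 1.3]
gripper_width: 0.547
gripper_force: 30.0
grasp loc [ 0.18678216 -0.00187237  0.13857801] [[-0.16  0.98 -0.14]
 [ 0.73  0.22  0.65]
 [ 0.66  0.   -0.75]]
```

```bash
python3 jog.py '0 0 0 .002 0 0 .5;0 0 0 .003 0 0 .7;0 0 0 .003 0 0 .7;0 0 0 .003 0 0 .7;0 0 0 .003 0 0 .7;0 0 0 .003 0 0 .7;0 0 0 .003 0 0 .7;0 0 0 .003 0 0 .7'; python3 - <<'E'
from h import *
im=manip.capture("wrist")[:,:,::-1];s=manip.capture("side")[140:300,250:410,::-1]
cv2.imwrite("pics/a2.png",np.hstack([cv2.resize(im,(400,300)),cv2.resize(s,(400,400),interpolation=cv2.INTER_CUBIC)[:300]]))
E
```

```text
time_s: 7.4
tcp_pos: [0.6092, 0.0997, 0.1349]
eef_rot: [-0.275, 0.585, 0.73, 0.22]
contact_force: [0.0, 0.3, -0.1]
gripper_width: 0.701
gripper_force: 0.0
```

View pics/a2.png

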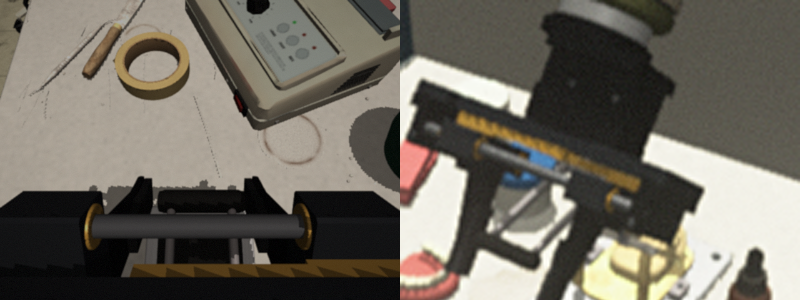

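The leg stays out by itself: bar at (160–242, v≈200) in the wrist half between the opened fingers, untouched. Retract upward and go above the bow end.

```bash
python3 jog.py '0 0 0 .02 0 -.02 .8;0 0 0 .04 0 -.045 1;0 0 0 .06 0 -.07 1;0 -.1 0 .07 0 -.08 1;0 -.2 0 .08 0 -.09 1;0 -.3 0 .08 0 -.09 1;0 -.4 0 .08 0 -.09 1;0 -.5 0 .08 0 -.09 1;0 -.6 0 .08 0 -.09 1;0 -.72 0 .08 0 -.09 1;0 -.72 0 .08 0 -.09 1;0 -.72 0 .08 0 -.09 1'; python3 - <<'E'
from h import *
f=frame();p,R=tool();print(loc(p,f))
B=wor((.090,-.002,.169),f);print(delta(tilt(0,f),B,.06))
E
```

```text
time_s: 8.5
tcp_pos: [0.6084, 0.1034, 0.2556]
eef_rot: [-0.0, 0.624, 0.782, 0.001]
contact_force: [-0.8, -1.1, -1.0]
gripper_width: 0.996
gripper_force: 0.0
[ 0.20317708 -0.00066192  0.24758132]
(array([ 0.   , -0.001,  0.008]), array([-0.1132,  0.0004,  0.0374]), array([ 0.634 , -0.0069,  0.218 ]))
```

```bash
python3 - <<'E'
from h import *
p,R=tool();np.savez("w3.npz",p=p,q=R.as_quat())
im=manip.capture("wrist")[:,:,::-1];s=manip.capture("side")[150:300,250:400,::-1];t=manip.capture("top")[190:290,290:390,::-1]
k=cv2.INTER_CUBIC
cv2.imwrite("pics/b1.png",np.hstack([im[:,:480][:, :],np.vstack([cv2.resize(s,(300,300),interpolation=k),cv2.resize(t,(300,180),interpolation=k)])]))
cv2.imwrite("pics/b1w.png",im)
E
```

```text
(no output)
```

View pics/b1.png

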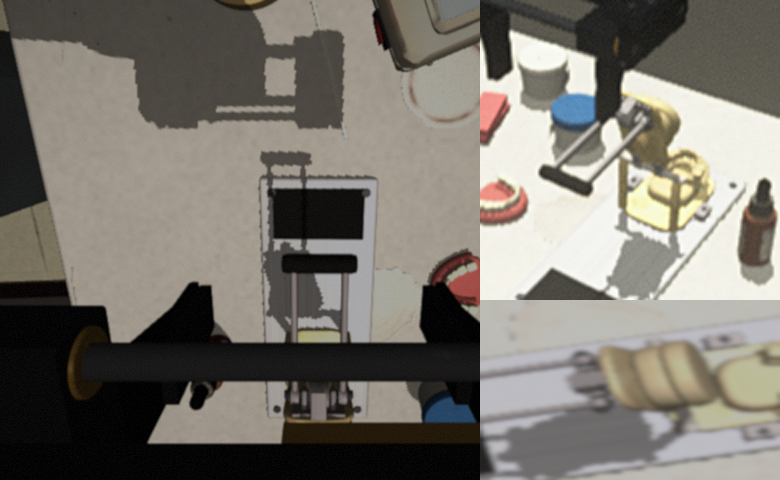

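Leg home, sticking out to the back: foot bar in the wrist view (282–357, v≈263), pivot about (319,405); in the side view foot bar (293.5,239.5), pivot (327.5,209) full-picture pixels. Bystanders unmoved.

```bash
python3 - <<'E'
from h import *
f=frame();d=np.load("w3.npz");p=d["p"];R=Rot.from_quat(d["q"]);c=manip.camera_model("side")
w=wray(319.5,263,p,R);H=manip.camera_model("wrist")["hand_eye"];zc=R.apply(H[:3,2])
X=w[0]+w[1]*(.048*427.3/75)/(w[1]@zc);print("size",loc(X,f))
X,e=meet([w,ray(c,293.5,239.5)]);print("foot w+side",loc(X,f),e)
X,e=meet([wray(319,400,p,R),ray(c,327.5,209)]);print("piv w+side",loc(X,f),e)
for th in(1.7,1.8,1.9,2.0):a=chain(th,1.83);print(th,*[x[[0,2]].round(4) for x in a])
E
```

```text
size [ 0.18626773 -0.00240231  0.15299768]
foot w+side [ 0.18446118 -0.00174371  0.1507627 ] [0.00158996]
piv w+side [ 0.07542987 -0.0032319   0.14500175] [0.00050794]
1.7 [0.0777 0.1634] [0.1729 0.1759] [0.0659 0.1811]
1.8 [0.0865 0.1604] [0.1825 0.1633] [0.0765 0.1792]
1.9 [0.095  0.1565] [0.1908 0.1498] [0.0869 0.1762]
2.0 [0.103  0.1518] [0.1976 0.1356] [0.0969 0.1722]
```

```bash
python3 - <<'E'
from h import *
f=frame();B=wor((.083,-.002,.173),f);print(delta(tilt(0,f),B,.0))
E
python3 jog.py '0 0 .008 -.04 0 0 1;0 0 .008 -.08 0 0 1;0 0 .008 -.12 0 0 1;0 0 .008 -.12 0 .03 1;0 0 .008 -.12 0 .033 1;0 0 .008 -.12 0 .033 1;0 0 .008 -.12 0 .033 1'; python3 - <<'E'
from h import *
f=frame();B=wor((.083,-.002,.173),f);print(delta(tilt(0,f),B,.0))
E
```

```text
(array([-0.   , -0.001,  0.001]), array([-0.1157,  0.0014,  0.0932]), array([ 0.6355, -0.0137,  0.162 ]))
time_s: 9.23
tcp_pos: [0.6352, -0.0163, 0.223]
eef_rot: [-0.0, 0.629, 0.778, 0.0]
contact_force: [0.0, 0.0, 0.7]
gripper_width: 1.0
gripper_force: 0.0
(array([ 0.   , -0.001, -0.005]), array([0.0025, 0.0008, 0.061 ]), array([ 0.6355, -0.0137,  0.162 ]))
```

```bash
python3 jog.py '0 0 0 .002 .001 .02 1;0 0 0 .002 .001 .04 1;0 0 0 .002 .001 .06 1;0 0 0 .002 .001 .06 1;0 0 0 .002 .001 .06 .8;0 0 0 .002 .001 .06 .65;0 0 0 .002 .001 .06 .5;0 0 0 .002 .001 .06 .5;0 0 0 .002 .001 .06 .5;0 0 0 .002 .001 .06 .5;0 0 0 .002 .001 .06 .5;0 0 0 .002 .001 .06 .5'
```

```text
time_s: 10.23
tcp_pos: [0.6365, -0.0143, 0.1629]
eef_rot: [0.001, 0.628, 0.778, 0.001]
contact_force: [3.6, 0.4, -0.1]
gripper_width: 0.539
gripper_force: 30.0
```

```bash
cat >> h.py <<'E'
def bow(n,step,k=.6,g=.017):
    f=frame();p,R=tool();G=p-g*R.apply([0,0,1]);l=loc(G,f)-[.052,0,.074];r=np.hypot(l[0],l[2]);a0=np.arctan2(l[0],l[2])
    print("r",r,"a",a0,"theta",a0+np.pi/2,"y",l[1])
    ez=np.array([0,0,1.])
    for i in range(1,n+1):
        a=a0+step*i;Gi=G+f[1]*r*(np.sin(a)-np.sin(a0))+ez*r*(np.cos(a)-np.cos(a0))
        Rr=R*Rot.from_rotvec([0,-k*step*i,0]);d=R.inv().apply(Gi+g*Rr.apply([0,0,1])-p)
        print(f"0 {-k*step*i:.3f} 0",*d.round(4))
E
python3 -c "
from h import *
bow(9,.04)"
```

```text
r 0.10245409759378629 a 0.29873261190528183 theta 1.8695289387001783 y -0.0028237147059620724
0 -0.024 0 0.0035 -0.0 0.0013
0 -0.048 0 0.0069 -0.0 0.0027
0 -0.072 0 0.0103 -0.0001 0.0043
0 -0.096 0 0.0136 -0.0001 0.006
0 -0.120 0 0.0168 -0.0001 0.0078
0 -0.144 0 0.02 -0.0001 0.0098
0 -0.168 0 0.023 -0.0001 0.0119
0 -0.192 0 0.026 -0.0002 0.0141
0 -0.216 0 0.0289 -0.0002 0.0165
```

```bash
python3 jog.py '0 -.024 0 .0035 0 .0013 .5;0 -.048 0 .0069 0 .0027 .5;0 -.072 0 .0103 0 .0043 .5;0 -.096 0 .0136 0 .006 .5;0 -.12 0 .0168 0 .0078 .5;0 -.144 0 .02 0 .0098 .5;0 -.168 0 .023 0 .0119 .5;0 -.192 0 .026 0 .0141 .5;0 -.216 0 .0289 0 .0165 .5;0 -.216 0 .0289 0 .0165 .5'; python3 -c "
from h import *
bow(11,.04)"
```

```text
time_s: 11.07
tcp_pos: [0.6304, 0.0133, 0.1459]
eef_rot: [0.086, 0.624, 0.773, -0.068]
contact_force: [4.3, -3.0, -2.4]
gripper_width: 0.54
gripper_force: 30.0
r 0.10172423200233739 a 0.6572200041304939 theta 2.2280163309253904 y -0.002765191083393509
0 -0.024 0 0.0032 -0.0 0.0018
0 -0.048 0 0.0064 -0.0 0.0037
0 -0.072 0 0.0095 -0.0 0.0058
0 -0.096 0 0.0125 -0.0001 0.008
0 -0.120 0 0.0154 -0.0001 0.0103
0 -0.144 0 0.0182 -0.0001 0.0127
0 -0.168 0 0.0209 -0.0001 0.0153
0 -0.192 0 0.0236 -0.0001 0.0179
0 -0.216 0 0.0261 -0.0001 0.0207
0 -0.240 0 0.0284 -0.0001 0.0236
0 -0.264 0 0.0307 -0.0002 0.0265
```

Reaction force about 4 N as expected from the friction hinge; continue.

```bash
python3 jog.py '0 -.024 0 .0032 0 .0018 .5;0 -.048 0 .0064 0 .0037 .5;0 -.072 0 .0095 0 .0058 .5;0 -.096 0 .0125 0 .008 .5;0 -.12 0 .0154 0 .0103 .5;0 -.144 0 .0182 0 .0127 .5;0 -.168 0 .0209 0 .0153 .5;0 -.192 0 .0236 0 .0179 .5;0 -.216 0 .0261 0 .0207 .5;0 -.24 0 .0284 0 .0236 .5;0 -.264 0 .0307 0 .0265 .5;0 -.264 0 .0307 0 .0265 .5'; python3 -c "
from h import *
bow(10,.025)"
```

```text
time_s: 12.07
tcp_pos: [0.6253, 0.0359, 0.1134]
eef_rot: [0.187, 0.61, 0.755, -0.151]
contact_force: [5.9, -5.1, -3.4]
gripper_width: 0.535
gripper_force: 30.0
r 0.10085097651006004 a 1.0923260919656217 theta 2.6631224187605183 y -0.0027286621052822965
0 -0.015 0 0.0018 -0.0 0.0015
0 -0.030 0 0.0036 -0.0 0.003
0 -0.045 0 0.0053 -0.0 0.0045
0 -0.060 0 0.007 -0.0 0.0061
0 -0.075 0 0.0086 -0.0 0.0078
0 -0.090 0 0.0102 -0.0 0.0095
0 -0.105 0 0.0118 -0.0 0.0112
0 -0.120 0 0.0133 -0.0 0.013
0 -0.135 0 0.0147 -0.0001 0.0148
0 -0.150 0 0.0162 -0.0001 0.0166
```

```bash
python3 jog.py '0 -.015 0 .0018 0 .0015 .5;0 -.03 0 .0036 0 .003 .5;0 -.045 0 .0053 0 .0045 .5;0 -.06 0 .007 0 .0061 .5;0 -.075 0 .0086 0 .0078 .5;0 -.09 0 .0102 0 .0095 .5;0 -.09 0 .0102 0 .0095 .5;0 -.09 0 .0102 0 .0095 .5'; python3 -c "
from h import *
bow(6,.025)"
```

```text
time_s: 12.73
tcp_pos: [0.6246, 0.0398, 0.1012]
eef_rot: [0.22, 0.604, 0.745, -0.178]
contact_force: [4.5, -6.8, 0.5]
gripper_width: 0.538
gripper_force: 30.0
r 0.10058943877728112 a 1.2312092881707832 theta 2.8020056149656796 y -0.0028418881307675625
0 -0.015 0 0.0017 -0.0 0.0016
0 -0.030 0 0.0034 -0.0 0.0032
0 -0.045 0 0.005 -0.0 0.0048
0 -0.060 0 0.0066 -0.0 0.0065
0 -0.075 0 0.0082 -0.0 0.0082
0 -0.090 0 0.0097 -0.0 0.01
```

```bash
python3 jog.py '0 -.015 0 .0017 0 .0016 .5;0 -.03 0 .0034 0 .0032 .5;0 -.03 0 .0034 0 .0032 .5;0 -.03 0 .0034 0 .0032 .5'; python3 jog.py '0 -.015 0 .0017 0 .0016 .5;0 -.03 0 .0034 0 .0032 .5;0 -.03 0 .0034 0 .0032 .5;0 -.03 0 .0034 0 .0032 .5'; python3 -c "
from h import *
bow(2,.025)"
```

```text
time_s: 13.07
tcp_pos: [0.6247, 0.0399, 0.0999]
eef_rot: [0.233, 0.601, 0.741, -0.187]
contact_force: [-5.0, -4.8, 25.5]
gripper_width: 0.541
gripper_force: 30.1
time_s: 13.4
tcp_pos: [0.6246, 0.0405, 0.0964]
eef_rot: [0.244, 0.599, 0.737, -0.196]
contact_force: [-9.3, -5.4, 32.7]
gripper_width: 0.537
gripper_force: 30.0
r 0.10034997695206277 a 1.2874084297443673 theta 2.858204756539264 y -0.003052120410841448
0 -0.015 0 0.0017 -0.0 0.0015
0 -0.030 0 0.0034 -0.0 0.0031
```

```bash
python3 jog.py '0 0 0 -.0015 0 -.0015 .56;0 0 0 -.0015 0 -.0015 .7;0 0 0 -.0015 0 -.0015 .9;0 0 0 -.0015 0 -.0015 1;0 0 0 -.0015 0 -.0015 1;0 0 0 -.0015 0 -.0015 1;0 0 0 -.0015 0 -.0015 1;0 0 0 -.0015 0 -.03 1;0 0 0 -.0015 0 -.06 1;0 0 0 -.0015 0 -.1 1;0 0 0 -.0015 0 -.14 1;0 0 0 -.0015 0 -.14 1'
python3 jog.py '0 0 0 -.03 0 -.02 1;0 0 0 -.06 0 -.04 1;0 .1 0 -.09 0 -.06 1;0 .2 0 -.12 0 -.08 1;0 .3 0 -.15 0 -.1 1;0 .3 0 -.15 0 -.1 1;0 .3 0 -.15 0 -.1 1'
python3 - <<'E'
from h import *
f=frame();p,R=tool();print(loc(p,f))
for th in(2.5,2.6,2.7,2.76,2.8,2.84):
    a=wor(chain(th,1.83)[1],f);print(th,a.round(4),proj("side",a).round(1),proj("top",a).round(1))
s=manip.capture("side");cv2.imwrite("pics/e_s.png",s[:,:,::-1]);t=manip.capture("top");cv2.imwrite("pics/e_t.png",t[:,:,::-1])
s0=cv2.imread("pics/side0.png")
for im in(s[:,:,::-1],):
    g=cv2.cvtColor(im,cv2.COLOR_BGR2GRAY);m=(g[235:330,255:350]<60).astype(np.uint8)
    n,l,st,c=cv2.connectedComponentsWithStats(m)
    for i in range(1,n):
        if st[i,4]>12:print("side dark",st[i],(c[i]+[255,235]).round(1))
    g=cv2.cvtColor(t,cv2.COLOR_RGB2GRAY);m=(g[200:300,245:345]<50).astype(np.uint8)
    n,l,st,c=cv2.connectedComponentsWithStats(m)
    for i in range(1,n):
        if st[i,4]>12:print("top dark",st[i],(c[i]+[245,200]).round(1))
E
```

```text
time_s: 14.4
tcp_pos: [0.6073, 0.1305, 0.2109]
eef_rot: [0.242, 0.597, 0.741, -0.189]
contact_force: [-0.5, 0.8, 0.0]
gripper_width: 0.997
gripper_force: 0.0
time_s: 14.98
tcp_pos: [0.6202, 0.0594, 0.3777]
eef_rot: [0.13, 0.623, 0.765, -0.101]
contact_force: [1.3, 0.8, -0.8]
gripper_width: 1.0
gripper_force: 0.0
[ 0.1576244  -0.00274681  0.36969404]
2.5 [0.6064 0.1093 0.0662] [286.9 288.8] [253.2 262.7]
2.6 [0.6069 0.107  0.0506] [288.  294.1] [256.  263.3]
2.7 [0.6078 0.1031 0.0353] [289.6 298.7] [259.7 263.7]
2.76 [0.6084 0.1001 0.0263] [290.7 301. ] [262.2 263.8]
2.8 [0.6089 0.0979 0.0204] [291.6 302.4] [264.1 263.9]
2.84 [0.6095 0.0953 0.0147] [292.5 303.6] [266.  263.8]
top dark [ 16  35  22  15 179] [270.7 241. ]
top dark [ 19  47  30  41 774] [277.4 269.4]
top dark [  0  59  35  41 677] [258.1 283.2]
```

Pictures cannot resolve the 2.6 mm; I verify by touch: closed fingertips press lightly on the bow's bare end.

```bash
python3 - <<'E'
from h import *
f=frame();print(delta(tilt(0,f),wor((.149,-.002,.126),f),0,0))
E
```

```text
(array([-0.002,  0.331, -0.004]), array([6.560e-02, 1.000e-04, 2.304e-01]), array([0.6213, 0.0508, 0.134 ]))
```

```bash
python3 jog.py '0 .1 0 .01 0 .03 0;0 .2 0 .02 0 .06 0;0 .33 0 .03 0 .1 0;0 .33 0 .04 0 .14 0;0 .33 0 .05 0 .17 0;0 .33 0 .06 0 .21 0;0 .33 0 .0656 0 .23 0;0 .33 0 .0656 0 .23 0;0 .33 0 .0656 0 .23 0;0 .33 0 .0656 0 .23 0;0 .33 0 .0656 0 .23 0;0 .33 0 .0656 0 .23 0'; python3 jog.py '0 0 0 0 0 .005 0;0 0 0 0 0 .01 0;0 0 0 0 0 .013 0;0 0 0 0 0 .013 0'
```

```text
time_s: 16.08
tcp_pos: [0.6227, 0.0511, 0.1374]
eef_rot: [0.001, 0.628, 0.778, 0.001]
contact_force: [0.9, -0.3, -0.5]
gripper_width: 0.17
gripper_force: 0.0
time_s: 16.42
tcp_pos: [0.6213, 0.0505, 0.1216]
eef_rot: [-0.0, 0.629, 0.778, -0.001]
contact_force: [-0.2, 0.0, -1.1]
gripper_width: 0.009
gripper_force: 0.0
```

```bash
python3 jog.py '0 0 0 0 0 .003 0;0 0 0 0 0 .005 0;0 0 0 0 0 .005 0'; python3 jog.py '0 0 0 0 0 .002 0;0 0 0 0 0 .003 0;0 0 0 0 0 .003 0';python3 jog.py '0 0 0 0 0 .001 0;0 0 0 0 0 .002 0;0 0 0 0 0 .002 0'
```

```text
time_s: 16.67
tcp_pos: [0.6216, 0.0504, 0.1171]
eef_rot: [0.0, 0.629, 0.778, -0.0]
contact_force: [-0.3, 0.6, -0.3]
gripper_width: 0.007
gripper_force: 0.0
time_s: 16.92
tcp_pos: [0.6221, 0.0505, 0.1153]
eef_rot: [0.0, 0.629, 0.778, 0.0]
contact_force: [-2.1, 0.9, 3.9]
gripper_width: 0.008
gripper_force: 2.3
time_s: 17.17
tcp_pos: [0.6223, 0.0506, 0.1148]
eef_rot: [0.001, 0.629, 0.778, 0.001]
contact_force: [-7.3, -0.1, 16.3]
gripper_width: 0.004
gripper_force: 8.2
```

Contact at z ≈ 0.115 (0.114 expected) and it stiffens to 16 N within 0.5 mm, far above the hinge friction: the foot bar stands on the plate. Retract and hand in.

```bash
python3 jog.py '0 0 0 0 0 -.01 0;0 0 0 0 0 -.04 0;0 0 0 0 0 -.08 0;0 0 0 0 0 -.12 0;0 0 0 0 0 -.12 0;0 0 0 0 0 -.12 0' && python3 -c "
from cell import manip
print(manip.sign_off())"
```

```text
time_s: 17.67
tcp_pos: [0.6232, 0.0506, 0.2357]
eef_rot: [0.002, 0.629, 0.778, 0.002]
contact_force: [-0.1, -0.2, -0.9]
gripper_width: 0.003
gripper_force: 0.0
the job is handed in; nothing more can be done
None
```

The leg was swung out and stayed out when let go, the bow is tipped back with the foot bar on the plate (confirmed by a 16 N touch check, not by picture), the bystanders were never touched, and I handed the job in at about 18 s; no verdict was returned.

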